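Clear the reject tube and hold the scanner cover open at the clip

TASK

The support stay of the rack scanner's cover has been taken off for repair, and a rejected tube lies on top of the closed cover: drop that tube into the red wire basket first. Then lift the cover by its front bar until the red pointer on its side lines up with the green clip on the quadrant, and finish while still holding the cover steady there for the inspection of the glass, because it falls shut if let go. Leave the clip where it is set, and the basket and the other things on the deck where they stand.

Things in the scene. Friction and masses are not known exactly. Their poses are not given: they have to be found in the camera images.
- reader: Rack scanner, a fixed black box 200 x 200 x 105 mm high with a grey hinged cover (closed: top 134 mm above the deck). Origin on the deck under its middle; its -x is its front (88 mm away), z up; turned up to 0.25 rad, standing left or right. A thin aluminium quadrant (arc of 102 mm radius about the hinge line, top about 212 mm above the deck) stands along its +y side, 105 mm from the middle.
- hinge_mid (a point): Middle of the cover's hinge line, fixed on the scanner: 85 mm to its +x and 108 mm above the deck. The hinge line runs along the scanner's y; the frame is that of the scanner.
- cover (a joint): The grey cover, 178 mm deep, 196 wide, 26 thick (about 0.5 kg): its opening angle in rad, 0 closed (as it starts), growing as the front edge (175 mm from the hinge) rises, stop at 1.22. It turns freely and falls shut when not held. On top a tray 50 (x) x 142 (y) mm with a 4 mm rim, its middle 90 mm in front of the hinge.
- bar_mid (a point): Middle of the cover's front bar: round steel, 12 mm thick, 120 mm long, parallel to the hinge line, its axis 42 mm ahead of the cover's front edge, free underneath. It moves with the cover: closed, it is 217 mm in front of the hinge line and 13 mm above it (121 mm above the deck). The round bar can turn between the fingers. Axes the scanner's when closed, turning with the cover.
- pointer_tip (a point): Tip of the red pointer, a strip on the cover's +y side, 102 mm from the middle, running straight out from the hinge line to 85 mm from it. Axes turn with the cover: its -x points from the hinge along the pointer.
- clip (a joint): Where the green index clip is set on the quadrant, in rad, measured as cover is: the cover's pointer lines up with the clip when the two values are equal. Between 0.6 and 1.0; it stays where it is unless pushed.
- clip_mark (a point): Inner end of the green clip (28 x 18 x 8 mm) on the quadrant, 85 mm from the hinge line. Its -x points from the hinge line along the marked direction, y along the hinge.
- tube: The rejected tube: white conical tube 117 mm long, 29 mm thick, with a yellow cap 34 mm thick and 22 mm long, and a red band next to the cap; about 50 g. It starts lying in the tray on the closed cover, along the scanner's y within 0.05 rad. Origin under its middle on what it lies on; its y runs along the tube towards the cap.
- tube_mid (a point): Middle of the tube, on its axis, midway along its length (about 16 mm above the tray's floor at the start). Axes those of tube.
- basket: Red wire basket, 180 (x) x 230 (y) x 85 mm high, loose, 0.7 kg, open on top, walls 4 mm, inner floor 7 mm above its underside. Origin in the middle of its underside; yaw within 0.25 rad. It stands on the side of the deck where the scanner does not.
- rack_tube0: Bystander: white tube with yellow cap standing in the black rack at the left edge; origin at its lower tip.
- rack_tube1: Bystander: second tube in the rack; origin at its lower tip.
- rack_tube2: Bystander: third tube in the rack; origin at its lower tip.
- tipbox: Bystander: black box of pipette tips, 86 x 126 x 66 mm, at the left; origin under its middle.
- wellplate: Bystander: flat plate with wells, 86 x 128 x 15 mm, at the right; origin under its middle.
- bottle: Bystander: amber bottle, 68 mm thick, 160 mm high, at the right; origin under its middle.
- stay: Bystander: the cover's removed gas stay, a black and steel rod 205 mm long lying at the left front; origin near its middle, on the deck.
- driver: Bystander: screwdriver 180 mm long lying at the right front; origin near its middle, on the deck.
Mind the look-alikes: they are no part of the job. Leave any turquoise look-alike of the tube alone.

How it is judged:
By the outcome, as a careful person would: the job done as asked, in the order asked, and still so for the second after the job is handed in, while the arm keeps its last pose, push and grip.
It also fails if it takes over 58 s, if anything falls off the work surface, if the arm or the gripper's body presses on something with over 40 N, if the wrist force passes 120 N, or if a joint passes its speed limit or range.

ROBOT

A 7-joint arm with a two-finger parallel gripper is mounted at the origin on the work surface. World frame = base frame: x ahead of the robot, y to its left, z up, the work surface at z = 0. Lengths are in m, angles in rad, forces in N, time in s.
With the tool pointing down it reaches from about 0.35 to 0.9 m from the base axis. Payload 8.1 kg.
Tool frame: the origin (TCP) lies on the centre line of the jaws, within the pads' length; the fingertips stand bot.tip_extent ahead of it and the grasp point (between the pads) lies 2 mm behind it (bot.tip_extent is the distance from the TCP to the fingertips, in m); z points along the fingers, y is the direction in which the jaws open and shut (so a half turn about z gives the same grasp; the last joint's range is limited). The gripper opens to 92 mm and grips with 3 to 60 N. Pads are 19 mm wide; open, the fingers measure 130 mm over their backs; the gripper's body (75 mm by 190 mm) begins 47 mm behind the grasp point.
Start: joints at [1.238, 0.434, 0.025, 1.573, -0.012, 1.134, -0.075], TCP at [0.142, -0.609, 0.244] pointing down, gripper open.
Joint ranges: [-2.62, 2.62], [-0.44, 2.09], [-1.27, 1.32], [0.08, 2.57], [-1.32, 4.46], [0.12, 2], [-2.74, 2.74]. Speed limits (rad/s): [2.22, 2.22, 3.01, 3.01, 3.14, 3.14, 3.14].

INTERFACE

Orientations are given as a rotation vector (axis times angle).
In Python, from cell import bot, imaging, spotter gives the robot as it stands.
- The arm moves only by the tool send_rows, never from a script. Its argument "moves" is a list of rows, each a list of 2 entries, a list of its own where there are three numbers: the shift along the world's x, y, z in m, then the turn about the world's z in degrees. In form: [[[x, y, z], twist], ...]. A call has 1 to 8 rows; each row shifts and turns the commanded pose from where the row before left it; what a row does not reach is not made up. A row lasts 1/12 s, in which the tool goes at most 41.7 mm and 7.16 degrees, less where a joint would pass 70% of its speed; a pose out of reach is approached as far as the arm can. A call with a gripper value outside its range is refused whole. "hand" is the finger opening in m, from 0 to 0.0918, set as the call begins (left out, the last holds). The fingers move at their own pace and stop on an object; the grip force is fixed at half the most. Time passes only in rows, so rows that do not move let the fingers close. It gives the time, the measured TCP pose, the force and the opening at its end, in the units of the state.
- bot.get_state(): the state, without advancing time (a new reading comes with each control period).
- imaging.snapshot(name): name is "scene" or "top" or "wrist"; returns a dict with "image" (384x512x3 uint8, red, green, blue), "camera_matrix" (3x3 intrinsics, pixels), "rvec" (rotation vector, rad) and "tvec" (3), from world to camera coordinates, as OpenCV has them; the wrist camera has in their place "T_tool_cam" (4x4, takes a point from camera to tool coordinates, whose origin is the TCP and whose axes are the flange's). Camera axes: x right, y down, z forward; pixel columns grow to the right and rows downward; lengths in m; the calibration is good to about 2 mm. A picture is of the moment at which its call begins: read the wrist's pose just before it. There is no depth.
- bot.sign_off(): hands the job in, once; it reports no verdict.
Trained networks look in a picture, given as the dict that the camera call returned (one of the last four; its "shot" number tells which), for a name from the list of things; names that differ only in an ending like _2 or _b are one class to them, and where a whole thing is asked for, a point or a joint stands for the part that bears it (a point fixed in the world has none). Each returns a list of dicts, best first, with "confidence" (0 to 1); they miss things now and then, are a little off and sometimes report something else, mostly with a low value. They report only what shows in the picture. A call takes as long as a camera call. They do not tell look-alikes from the thing itself.
- spotter.silhouettes(picture, label): "pixels" (384x512 bool, what is visible of it).
- spotter.place_of(picture, label): "location" ([x, y, z] in m, in world coordinates, good to about 4 mm: a listed point, or the origin of a listed thing).
The state is a dict: "t": time; "joint_pos": joint angles; "joint_vel": joint speeds; "effort": joint torques, N m; "position": TCP position; "tcp_rot": TCP orientation; "contact_force": force on the tool from outside, world axes, zero at the start; "wrist_torque": the same for the moment, N m; "opening": opening from 0.0 (shut) to 1.0 (fully open).
Only numpy, scipy, OpenCV 4.12 (cv2) and the standard library are available. Lean on these libraries where they do the work, as an engineer would, in place of code of your own. Each camera call takes 0.05 s, during which the arm holds its last target.

## Working session

There is one attempt and no reset: what is moved stays moved. The work goes in short steps, Python scripts to look and compute and a tool call to move; the robot and the scene stay as the last step left them, time stands still between calls to the robot, and variables do not carry over. Pictures are saved under pics/ and viewed, and the job is handed in when it is done.

Besides the shell and the picture viewer there is one more tool, called after "Call:" in YAML: its name, and indented under it one key for each argument. send_rows: Moves the arm, as the interface text tells. Its arguments: {"type":"object","properties":{"moves":{"type":"array","items":{"type":"array"}},"hand":{"type":"number"}},"required":["moves"]}

```bash
ls; mkdir -p pics; python3 - <<'E'
from cell import bot, imaging, spotter
import cv2,numpy as np
s=bot.get_state();print(s['t'],s['position'],s['tcp_rot'],s['opening'],bot.tip_extent)
for n in ['scene','top']:
    p=imaging.snapshot(n)
    cv2.imwrite(f'pics/{n}0.png',cv2.resize(p['image'][:,:,::-1],(800,600)))
    C=cv2.Rodrigues(p['rvec'])[0]; print(n,p['camera_matrix'].tolist(),(-C.T@p['tvec'].ravel()))
    for l in ['reader','hinge_mid','bar_mid','pointer_tip','clip_mark','tube','tube_mid','basket']:
        r=spotter.place_of(p,l); print(l,[(np.round(q['location'],4).tolist(),round(q['confidence'],2)) for q in r[:3]])
print(bot.get_state()['t'])
E
```

```text
pics
0.0 [ 0.14221319 -0.60809043  0.2429234 ] [-3.11930580e+00 -3.59923069e-01  5.27976789e-04] 0.9973346149555133 0.017
scene [[488.44684095616617, 0.0, 254.1931214796262], [0.0, 488.44684095616617, 198.0003361162595], [0.0, 0.0, 1.0]] [1.34640636 0.69876631 1.2098812 ]
reader [([0.615, 0.1851, -0.0056], 0.66), ([0.3259, 0.4608, 0.0056], 0.25)]
hinge_mid [([0.6958, 0.1648, 0.1106], 0.79)]
bar_mid [([0.4882, 0.2146, 0.1163], 0.77)]
pointer_tip []
clip_mark [([0.6652, 0.2841, 0.1708], 0.63)]
tube [([0.6979, 0.1654, 0.1055], 0.64), ([0.6097, 0.1905, 0.1313], 0.55), ([0.3855, 0.2396, -0.002], 0.5)]
tube_mid [([0.3853, 0.2326, 0.0135], 0.86), ([0.2872, 0.3479, -0.0004], 0.75), ([0.4141, 0.053, 0.0166], 0.67)]
basket [([0.5887, -0.2281, 0.0015], 0.91), ([0.6628, 0.2827, 0.1709], 0.59)]
top [[381.0345308485201, 0.0, 254.49451713100447], [0.0, 381.0345308485201, 193.8223674955702], [0.0, 0.0, 1.0]] [ 0.35258759 -0.00578464  1.28288806]
reader [([0.6172, 0.1853, 0.0003], 0.78), ([0.4475, -0.5004, 0.0026], 0.54)]
hinge_mid [([0.6986, 0.165, 0.1064], 0.69)]
bar_mid [([0.4872, 0.2165, 0.1235], 0.71)]
pointer_tip [([0.633, 0.291, 0.1105], 0.86), ([0.2849, 0.3499, 0.0039], 0.74)]
clip_mark [([0.5867, -0.2284, -0.0022], 0.68), ([0.6165, 0.1855, -0.002], 0.44), ([0.6664, 0.2832, 0.1721], 0.4)]
tube [([0.6128, 0.19, 0.1337], 0.77), ([0.3836, 0.2359, -0.0051], 0.75), ([0.4196, 0.0517, -0.0018], 0.65)]
tube_mid [([0.6111, 0.1896, 0.1518], 0.76), ([0.4146, 0.0512, 0.0189], 0.67), ([0.3871, 0.2374, 0.0165], 0.66)]
basket [([0.5891, -0.2296, 0.0004], 0.58)]
0.9
```

View pics/scene0.png

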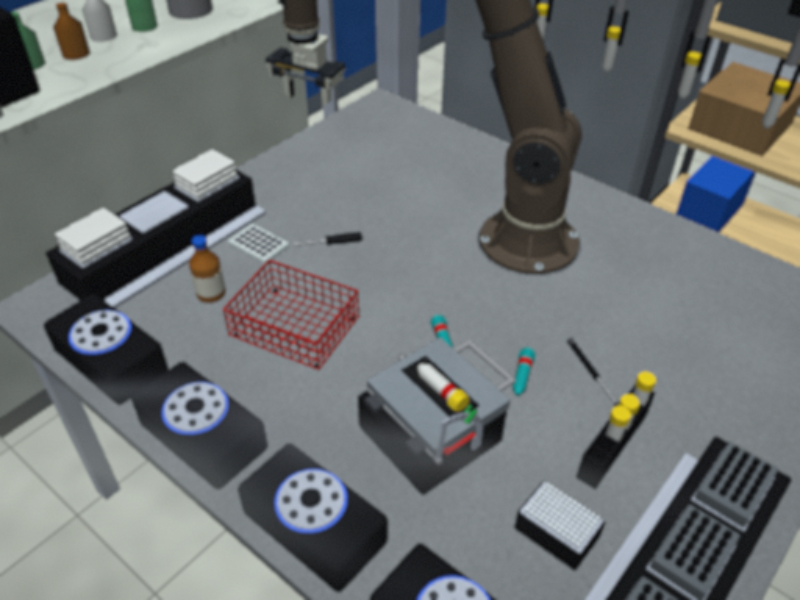

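View pics/top0.png

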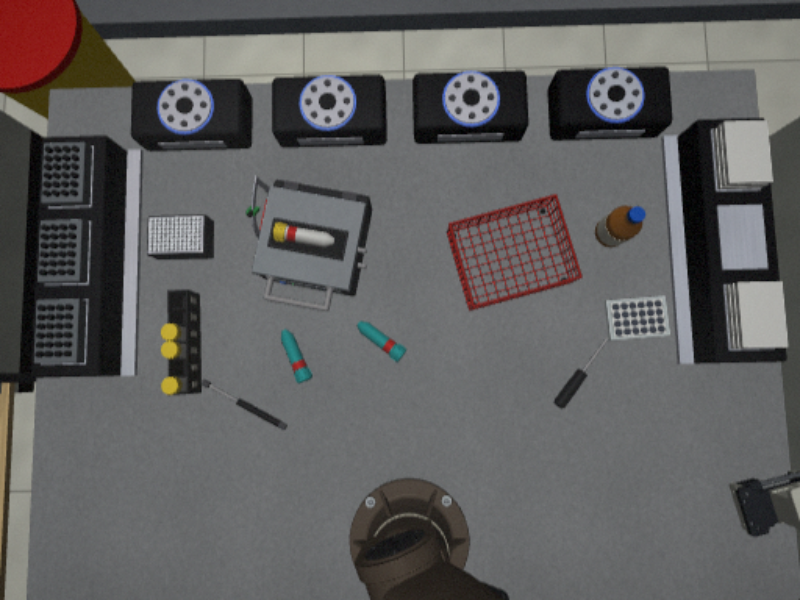

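The candidates for the tube, in pixels of the top picture:
- White tube with yellow cap on the cover, at (303,235).
- Turquoise look-alikes at (295,355) and (381,340).
- Rack tubes at (169,330), (169,350) and (169,385).

By the description it is the one on the cover. I'll move above it and check a close crop.

Call:
send_rows:
  moves:
    - [[0.0147,0.0249,0.002],2]
    - [[0.0147,0.0249,0.002],2]
    - [[0.0147,0.0249,0.002],2]
    - [[0.0147,0.0249,0.002],2]
    - [[0.0147,0.0249,0.002],2]
    - [[0.0147,0.0249,0.002],2]
    - [[0.0147,0.0249,0.002],2]
    - [[0.0147,0.0249,0.002],2]
  hand: 0.06

```text
t: 1.57
position: [0.2604, -0.4082, 0.26]
tcp_rot: [3.039, 0.793, 0.0]
contact_force: [1.6, -0.2, 0.6]
opening: 0.654
```

Call:
send_rows:
  moves:
    - [[0.0147,0.0249,0.002],2]
    - [[0.0147,0.0249,0.002],2]
    - [[0.0147,0.0249,0.002],2]
    - [[0.0147,0.0249,0.002],2]
    - [[0.0147,0.0249,0.002],2]
    - [[0.0147,0.0249,0.002],2]
    - [[0.0147,0.0249,0.002],2]
    - [[0.0147,0.0249,0.002],2]

```text
t: 2.23
position: [0.378, -0.2089, 0.2761]
tcp_rot: [2.899, 1.208, 0.0]
contact_force: [0.6, 0.6, -0.2]
opening: 0.653
```

Call:
send_rows:
  moves:
    - [[0.0147,0.0249,0.002],2]
    - [[0.0147,0.0249,0.002],2]
    - [[0.0147,0.0249,0.002],2]
    - [[0.0147,0.0249,0.002],2]
    - [[0.0147,0.0249,0.002],2]
    - [[0.0147,0.0249,0.002],2]
    - [[0.0147,0.0249,0.002],2]
    - [[0.0147,0.0249,0.002],2]

```text
t: 2.9
position: [0.4957, -0.0098, 0.292]
tcp_rot: [2.703, 1.6, 0.0]
contact_force: [0.2, -0.5, 0.1]
opening: 0.653
```

Call:
send_rows:
  moves:
    - [[0.0147,0.0249,0.001],2]
    - [[0.0147,0.0249,0.0],2]
    - [[0.0147,0.0249,0.0],2]
    - [[0.0147,0.0249,0.0],2]
    - [[0.0147,0.0249,0.0],2]
    - [[0.0147,0.0249,0.0],2]
    - [[0.0147,0.0249,0.0],2]
    - [[0.0125,0.0247,0.0],1.2]

```text
t: 3.57
position: [0.6115, 0.189, 0.2925]
tcp_rot: [2.468, 1.943, -0.0]
contact_force: [0.6, -1.0, -0.1]
opening: 0.654
```

```bash
cat > h.py <<'E'
from cell import bot, imaging, spotter
import cv2,numpy as np
def wpose():
    s=bot.get_state();T=np.eye(4);T[:3,:3]=cv2.Rodrigues(np.array(s['tcp_rot']))[0];T[:3,3]=s['position'];return T,s
def wsnap(name):
    T,s=wpose();p=imaging.snapshot('wrist');C=T@p['T_tool_cam']
    cv2.imwrite(f'pics/{name}.png',cv2.resize(p['image'][:,:,::-1],(800,600)))
    return p,C,s
def ray(p,C,u,v,z):
    K=p['camera_matrix'];d=C[:3,:3]@np.linalg.inv(K)@np.array([u,v,1.]);o=C[:3,3];return o+d*(z-o[2])/d[2]
def ext(p):
    R=cv2.Rodrigues(p['rvec'])[0];C=np.eye(4);C[:3,:3]=R.T;C[:3,3]=-R.T@np.ravel(p['tvec']);return C
def proj(p,C,X):
    q=C[:3,:3].T@(np.array(X)-C[:3,3]);q=p['camera_matrix']@q;return q[:2]/q[2]
E
python3 - <<'E'
from h import *
p,C,s=wsnap('w1');print(s['position'],s['tcp_rot'],s['t'],C[:3,3])
for l in ['tube_mid','tube','bar_mid','reader','hinge_mid','clip_mark','pointer_tip']:
    print(l,[(np.round(q['location'],4).tolist(),round(q['confidence'],2)) for q in spotter.place_of(p,l)[:3]])
E
```

```text
[0.61145288 0.1889945  0.29253031] [ 2.46815818e+00  1.94330238e+00 -1.08632177e-04] 3.5667 [0.62895485 0.26599578 0.43215827]
tube_mid [([0.3882, 0.2362, 0.0153], 0.96), ([0.613, 0.1908, 0.1487], 0.75)]
tube [([0.384, 0.2346, 0.0018], 0.82), ([0.6126, 0.1914, 0.1309], 0.79)]
bar_mid [([0.4827, 0.2075, 0.1177], 0.78), ([0.7005, 0.1693, 0.1091], 0.32)]
reader [([0.6184, 0.1819, -0.0006], 0.62), ([0.6329, 0.2853, 0.1076], 0.45)]
hinge_mid [([0.6986, 0.1686, 0.1095], 0.84)]
clip_mark [([0.6627, 0.2789, 0.1727], 0.95), ([0.6184, 0.1824, 0.0004], 0.52), ([0.6112, 0.1896, 0.1504], 0.2)]
pointer_tip [([0.6346, 0.2851, 0.1096], 0.93)]
```

View pics/w1.png

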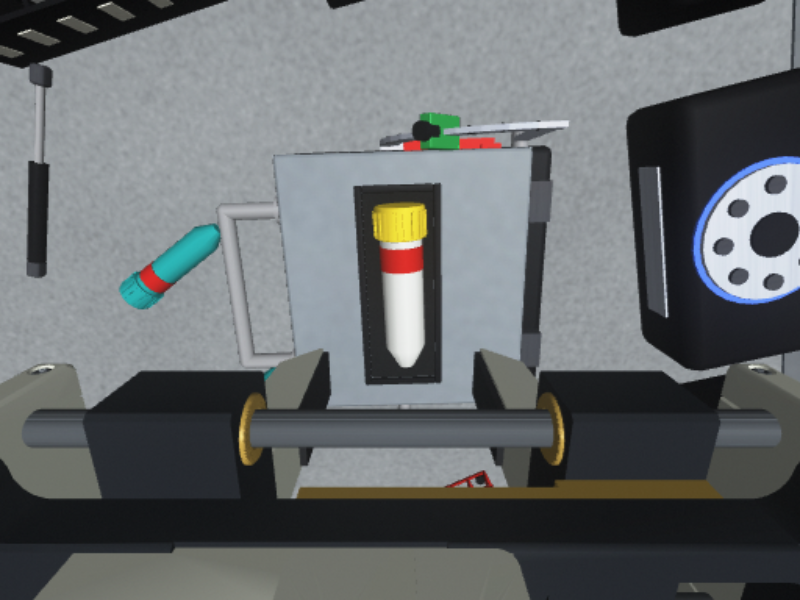

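The crop confirms it: white tube, yellow cap at (400,222), red band at (402,260), lying in the tray. The turquoise look-alike is off to the side at (170,265). Next I'll work out the exact tube and cover geometry.

```bash
python3 - <<'E'
from h import *
p,C,s=wsnap('w2')
f=.64
m=lambda u,v,z:ray(p,C,u*f,v*f,z)
a=m(400,205,.15);b=m(405,366,.15);print('tube',a,b,(a+b)/2,np.linalg.norm(a-b))
for side in [((275,157),(297,405)),((532,150),(520,403))]:
    a=m(*side[0],.134);b=m(*side[1],.134);d=a-b;print(a,b,'yaw',np.arctan2(-d[0],d[1]))
a=m(223,207,.121);b=m(247,358,.121);d=a-b;print('bar',a,b,(a+b)/2,'yaw',np.arctan2(-d[0],d[1]))
t=imaging.snapshot('top');Ct=ext(t)
for c in [(448,230),(555,197),(581,277),(470,308)]: print('basket corner',ray(t,Ct,c[0]*f,c[1]*f,.085))
E
```

```text
tube [0.62309082 0.24323236 0.15      ] [0.59876588 0.12856538 0.15      ] [0.61092835 0.18589887 0.15      ] 0.11721868457033187
[0.54824576 0.29301986 0.134     ] [0.50386215 0.1080074  0.134     ] yaw -0.235445938242153
[0.71782681 0.25608696 0.134     ] [0.6798533  0.06663079 0.134     ] yaw -0.19781309759887988
bar [0.49669933 0.27051527 0.121     ] [0.47231187 0.15242003 0.121     ] [0.4845056  0.21146765 0.121     ] yaw -0.20364412347921904
basket corner [ 0.632978   -0.09519046  0.085     ]
basket corner [ 0.69639167 -0.31697197  0.085     ]
basket corner [ 0.52899731 -0.36085813  0.085     ]
basket corner [ 0.47133003 -0.13447467  0.085     ]
```

Call:
send_rows:
  moves:
    - [[0,-0.001,-0.02],1.2]
    - [[0,-0.001,-0.02],0]
    - [[0,0,-0.02],0]
    - [[0,0,-0.02],0]
    - [[0,0,-0.02],0]
    - [[0,0,-0.015],0]
    - [[0,0,-0.01],0]
    - [[0,0,-0.0065],0]

```text
t: 4.73
position: [0.6102, 0.1852, 0.1602]
tcp_rot: [-2.45, -1.967, 0.002]
contact_force: [-0.1, -1.6, -0.4]
opening: 0.656
```

Call:
send_rows:
  moves:
    - [[0,0,0],0]
    - [[0,0,0],0]
    - [[0,0,0],0]
    - [[0,0,0],0]
    - [[0,0,0],0]
    - [[0,0,0],0]
  hand: 0.02

```text
t: 5.23
position: [0.6109, 0.1862, 0.1619]
tcp_rot: [2.449, 1.967, 0.002]
contact_force: [-0.5, -0.6, 1.9]
opening: 0.306
```

Call:
send_rows:
  moves:
    - [[0,0,0.004],0]
    - [[0,0,0.008],0]
    - [[0,0,0.015],0]
    - [[0,0,0.025],0]
    - [[0,0,0.03],0]
    - [[0,0,0.03],0]
    - [[0,0,0.01],0]

```text
t: 5.82
position: [0.6117, 0.1872, 0.2888]
tcp_rot: [2.447, 1.967, 0.01]
contact_force: [1.0, 0.5, 0.2]
opening: 0.305
```

```bash
python3 - <<'E'
from h import *
p,C,s=wsnap('w3');print(s['position'],s['tcp_rot'],s['t'],s['opening']*.0918)
E
```

```text
[0.61169629 0.1872426  0.28884101] [2.4474947  1.96705131 0.00978316] 5.8167 0.028030180749608256
```

View pics/w3.png

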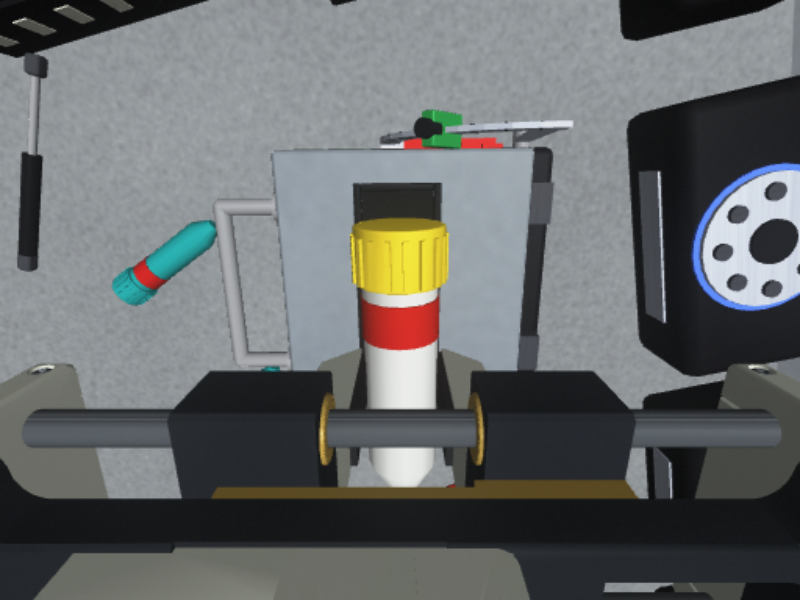

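The tube is firmly held between the jaws. Moving to the basket, whose centre is about (0.586, -0.228), yaw 0.25.

Call:
send_rows:
  moves:
    - [[-0.0016,-0.015,0],1.65]
    - [[-0.0016,-0.026,0],1.65]
    - [[-0.0016,-0.026,0],1.65]
    - [[-0.0016,-0.026,0],1.65]
    - [[-0.0016,-0.026,0],1.65]
    - [[-0.0016,-0.026,0],1.65]
    - [[-0.0016,-0.026,0],1.65]
    - [[-0.0016,-0.026,0],1.65]

```text
t: 6.53
position: [0.5971, -0.0124, 0.2825]
tcp_rot: [-2.204, -2.237, 0.001]
contact_force: [0.4, -1.3, 0.1]
opening: 0.305
```

Call:
send_rows:
  moves:
    - [[-0.0016,-0.026,0],1.65]
    - [[-0.0016,-0.026,0],1.65]
    - [[-0.0016,-0.026,0],1.65]
    - [[-0.0016,-0.026,0],1.65]
    - [[-0.0016,-0.026,0],1.65]
    - [[-0.0016,-0.026,0],1.65]
    - [[-0.0016,-0.026,0],1.65]
    - [[-0.0016,-0.036,0],1.65]

```text
t: 7.2
position: [0.5847, -0.2279, 0.2829]
tcp_rot: [-1.929, -2.478, -0.001]
contact_force: [1.8, 0.3, -0.7]
opening: 0.302
```

```bash
python3 - <<'E'
from h import *
p,C,s=wsnap('w4');print(s['position'],s['tcp_rot'],s['t'],s['opening']*.0918,s['joint_pos'])
E
```

```text
[ 0.58466103 -0.22790555  0.28285309] [-1.92866337e+00 -2.47830978e+00 -1.35217178e-03] 7.2 0.027747966535707866 [ 0.71257524  0.49553227 -0.65559396  1.46751897  0.30566095  1.28309957
  0.27643017]
```

View pics/w4.png

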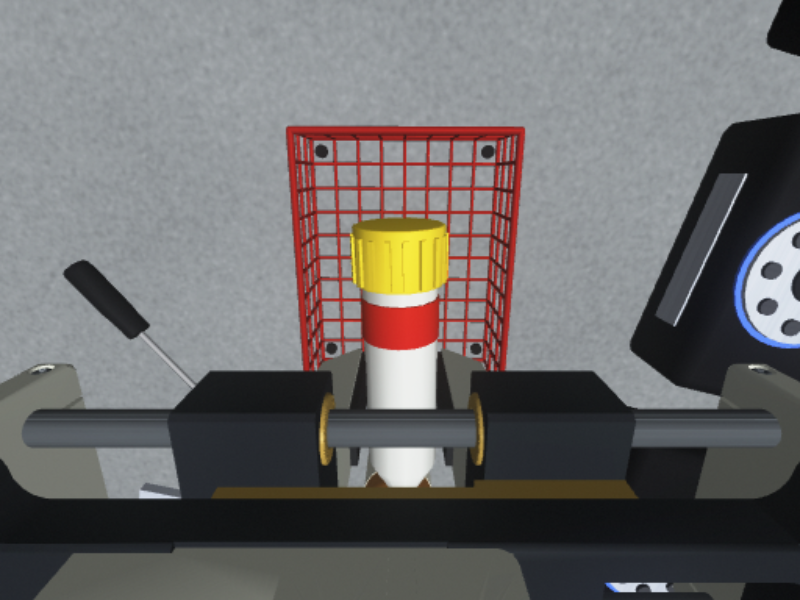

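Call:
send_rows:
  moves:
    - [[0.0005,0,-0.02],0]
    - [[0,0,-0.035],0]
    - [[0,0,-0.035],0]
    - [[0,0,-0.035],0]
    - [[0,0,-0.035],0]
    - [[0,0,-0.03],0]
    - [[0,0,-0.025],0]
    - [[0,0,-0.017],0]

```text
t: 7.92
position: [0.5834, -0.2285, 0.0477]
tcp_rot: [-1.933, -2.472, 0.002]
contact_force: [0.4, -0.7, -0.4]
opening: 0.302
```

Call:
send_rows:
  moves:
    - [[0,0,0],0]
    - [[0,0,0],0]
    - [[0,0,0],0]
    - [[0,0,0],0]
    - [[0,0,0],0]
    - [[0,0,0],0]
  hand: 0.06

```text
t: 8.42
position: [0.586, -0.2292, 0.0524]
tcp_rot: [1.934, 2.473, 0.001]
contact_force: [0.2, -1.1, -0.6]
opening: 0.642
```

Call:
send_rows:
  moves:
    - [[0,0,0.02],0]
    - [[0,0,0.035],0]
    - [[0,0,0.035],0]
    - [[0,0,0.035],0]
    - [[0,0,0.035],0]
    - [[0,0,0.035],0]
    - [[0,0,0.02],0]

```text
t: 9.0
position: [0.5866, -0.2288, 0.2713]
tcp_rot: [1.932, 2.471, 0.003]
contact_force: [1.5, -0.9, -0.2]
opening: 0.656
```

```bash
python3 - <<'E'
from h import *
p,C,s=wsnap('w5');print(s['position'],s['tcp_rot'],s['t'],s['opening']*.0918)
print([(q['location'],q['confidence']) for q in spotter.place_of(p,'basket')])
E
```

```text
[ 0.58658967 -0.22883042  0.27133129] [1.9316798  2.47101539 0.00306426] 9.0 0.060210810032132904
[([0.5905, -0.229, 0.0024], 0.73)]
```

View pics/w5.png

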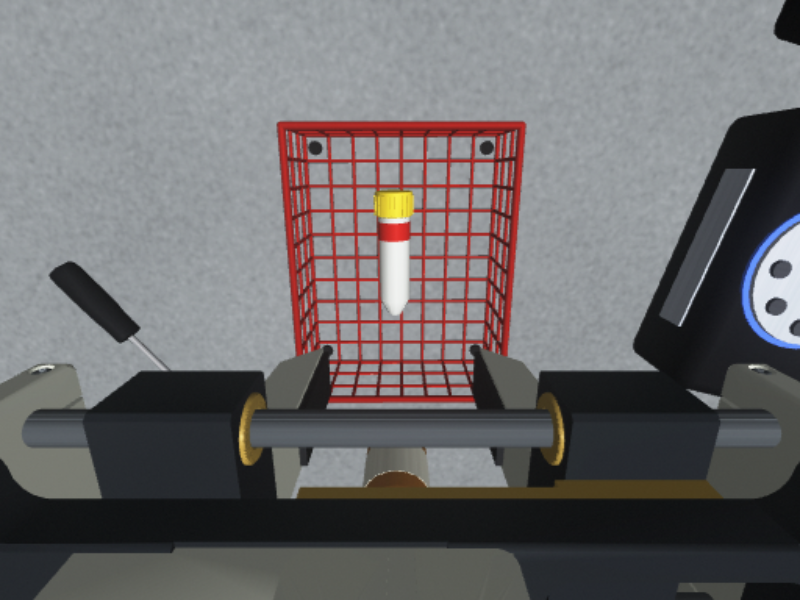

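Tube lies in the basket at (395,250). Now over the bar.

Call:
send_rows:
  moves:
    - [[-0.0063,0.0276,-0.001],-1.64]
    - [[-0.0063,0.0276,-0.001],-1.64]
    - [[-0.0063,0.0276,-0.001],-1.64]
    - [[-0.0063,0.0276,-0.001],-1.64]
    - [[-0.0063,0.0276,-0.001],-1.64]
    - [[-0.0063,0.0276,-0.001],-1.64]
    - [[-0.0063,0.0276,-0.001],-1.64]
    - [[-0.0063,0.0276,-0.001],-1.64]
  hand: 0.034

```text
t: 9.77
position: [0.5341, -0.0071, 0.2578]
tcp_rot: [-2.207, -2.236, 0.001]
contact_force: [1.0, -0.3, 0.5]
opening: 0.369
```

Call:
send_rows:
  moves:
    - [[-0.0063,0.0276,-0.001],-1.64]
    - [[-0.0063,0.0276,-0.001],-1.64]
    - [[-0.0063,0.0276,-0.001],-1.64]
    - [[-0.0063,0.0276,-0.001],-1.64]
    - [[-0.0063,0.0276,-0.001],-1.64]
    - [[-0.0063,0.0276,-0.001],-1.64]
    - [[-0.0063,0.0276,-0.001],-1.64]
    - [[-0.0063,0.0276,-0.001],-1.64]

```text
t: 10.43
position: [0.4838, 0.2136, 0.2498]
tcp_rot: [2.448, 1.969, -0.001]
contact_force: [0.2, 0.1, 0.1]
opening: 0.371
```

Call:
send_rows:
  moves:
    - [[0,0,-0.02],0]
    - [[0,0,-0.02],0]
    - [[0,0,0],0]

```text
t: 10.68
position: [0.4825, 0.2116, 0.2068]
tcp_rot: [-2.444, -1.972, 0.009]
contact_force: [-1.1, -2.3, -0.4]
opening: 0.368
```

```bash
python3 - <<'E'
from h import *
p,C,s=wsnap('w6');print(s['position'],s['tcp_rot'],s['t'],s['opening']*.0918)
for l in ['bar_mid','hinge_mid','clip_mark','pointer_tip']:
    print(l,[(np.round(q['location'],4).tolist(),round(q['confidence'],2)) for q in spotter.place_of(p,l)[:3]])
E
```

```text
[0.48250434 0.21164349 0.20675332] [-2.44417614 -1.97216794  0.008678  ] 10.6833 0.033754359248473184
bar_mid [([0.4832, 0.2095, 0.1192], 0.72)]
hinge_mid [([0.6982, 0.1673, 0.1069], 0.68)]
clip_mark []
pointer_tip [([0.6359, 0.2835, 0.1086], 0.67)]
```

View pics/w6.png

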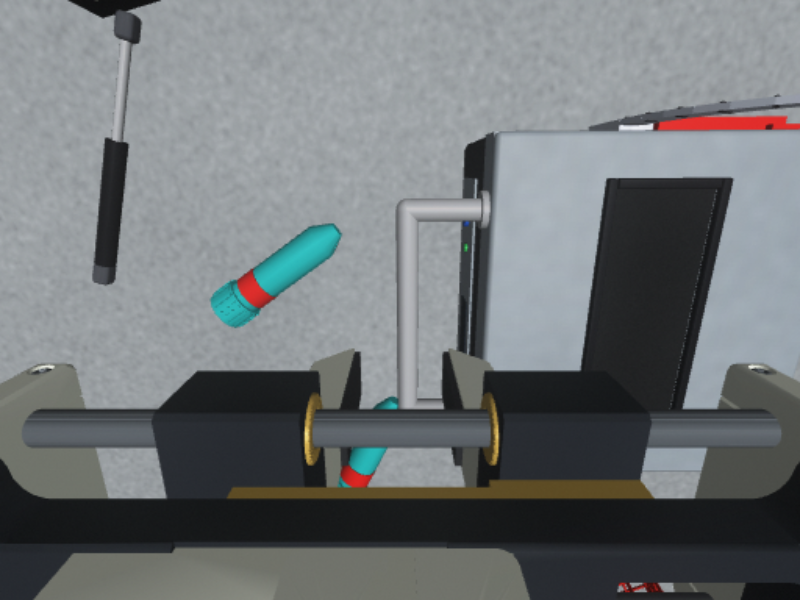

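```bash
python3 - <<'E'
from h import *
p,C,s=wsnap('w7');f=.64;P=np.array(s['position']);print(P,s['tcp_rot'],s['t'])
R=cv2.Rodrigues(np.array(s['tcp_rot']))[0]; j=R[:2,1]; print('jaw',j,np.arctan(j[1]/j[0]))
a=ray(p,C,407*f,215*f,.121);b=ray(p,C,408*f,400*f,.121);d=a-b;print(a,b,'yaw',np.arctan2(-d[0],d[1]))
for q in(a,b): print('off along jaw',(q-P)[:2]@j,'along bar',(q-P)[:2]@R[:2,0])
E
```

```text
[0.48525111 0.21257142 0.21130472] [2.44667101e+00 1.96991548e+00 2.25273353e-03] 10.9333
jaw [ 0.97696262 -0.21340684] -0.21506098730192133
[0.49988304 0.26750821 0.121     ] [0.47677451 0.15665636 0.121     ] yaw -0.20551981861068552
off along jaw 0.0025709570728367497 along bar 0.05679376477097642
off along jaw 0.0036513329460052153 along bar -0.05643592480537484
```

Call:
send_rows:
  moves:
    - [[0.003,0,-0.01],0.5]
    - [[0,0,-0.015],0]
    - [[0,0,-0.018],0]
    - [[0,0,-0.018],0]
    - [[0,0,-0.013],0]
    - [[0,0,-0.01],0]
    - [[0,0,-0.008],0]
    - [[0,0,0],0]

```text
t: 11.65
position: [0.4872, 0.2122, 0.1168]
tcp_rot: [-2.437, -1.981, 0.003]
contact_force: [0.3, -0.7, -0.2]
opening: 0.371
```

Call:
send_rows:
  moves:
    - [[0,0,0],0]
    - [[0,0,0],0]
    - [[0,0,0],0]
    - [[0,0,0],0]
    - [[0,0,0],0]
    - [[0,0,0],0]
  hand: 0.0

```text
t: 12.15
position: [0.4861, 0.2133, 0.1188]
tcp_rot: [-2.436, -1.982, 0.002]
contact_force: [-6.7, 1.6, 4.5]
opening: 0.116
```

```bash
python3 - <<'E'
from h import *
p,C,s=wsnap('w8');print(s['position'],s['tcp_rot'],s['t'],s['opening']*.0918,s['contact_force'])
E
```

```text
[0.48607891 0.21333737 0.11882626] [-2.43566777e+00 -1.98249073e+00  1.79643925e-03] 12.15 0.010619261668617208 [-6.72561953  1.56041181  4.51282123]
```

View pics/w8.png

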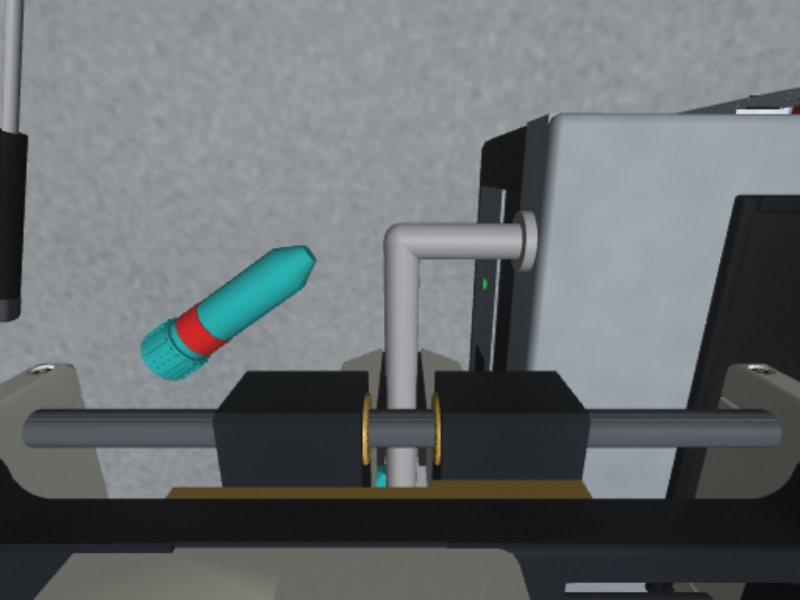

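```bash
python3 - <<'E'
import numpy as np
r=np.hypot(.217,.013);a0=np.arctan2(.013,.217);th=np.linspace(0,.78,17)
h=r*np.cos(th+a0);z=r*np.sin(th+a0)
for i in range(16): print(i,np.round([-(h[i+1]-h[i])*.978,(h[i+1]-h[i])*.207,z[i+1]-z[i]],4))
E
```

```text
0 [ 0.0009 -0.0002  0.0106]
1 [ 0.0014 -0.0003  0.0105]
2 [ 0.0019 -0.0004  0.0104]
3 [ 0.0024 -0.0005  0.0103]
4 [ 0.0029 -0.0006  0.0102]
5 [ 0.0033 -0.0007  0.01  ]
6 [ 0.0038 -0.0008  0.0099]
7 [ 0.0043 -0.0009  0.0097]
8 [ 0.0047 -0.001   0.0094]
9 [ 0.0052 -0.0011  0.0092]
10 [ 0.0056 -0.0012  0.0089]
11 [ 0.006  -0.0013  0.0086]
12 [ 0.0064 -0.0014  0.0083]
13 [ 0.0068 -0.0014  0.008 ]
14 [ 0.0072 -0.0015  0.0076]
15 [ 0.0075 -0.0016  0.0073]
```

Call:
send_rows:
  moves:
    - [[0.0,0,0.0106],0]
    - [[0.0009,-0.0003,0.0105],0]
    - [[0.0019,-0.0004,0.0104],0]
    - [[0.0024,-0.0005,0.0103],0]

```text
t: 12.53
position: [0.4924, 0.2118, 0.1615]
tcp_rot: [-2.437, -1.982, 0.0]
contact_force: [-2.3, 3.9, -2.5]
opening: 0.115
```

Call:
send_rows:
  moves:
    - [[0.0029,-0.0006,0.0102],0]
    - [[0.0033,-0.0007,0.01],0]
    - [[0.0038,-0.0008,0.0099],0]
    - [[0.0043,-0.0009,0.0097],0]

```text
t: 12.87
position: [0.5063, 0.209, 0.2013]
tcp_rot: [-2.436, -1.982, 0.001]
contact_force: [-5.4, 3.7, -1.4]
opening: 0.118
```

Call:
send_rows:
  moves:
    - [[0.0047,-0.001,0.0094],0]
    - [[0.0052,-0.0011,0.0092],0]
    - [[0.0056,-0.0012,0.0089],0]
    - [[0.006,-0.0013,0.0086],0]

```text
t: 13.2
position: [0.5269, 0.2047, 0.2376]
tcp_rot: [-2.435, -1.982, 0.003]
contact_force: [-10.0, 2.2, 3.7]
opening: 0.118
```

Call:
send_rows:
  moves:
    - [[0.0064,-0.0014,0.0083],0]
    - [[0.0068,-0.0014,0.008],0]
    - [[0.0072,-0.0015,0.0076],0]
    - [[0.0075,-0.0016,0.0073],0]
    - [[0,0,0],0]
    - [[0,0,0],0]

```text
t: 13.7
position: [0.5545, 0.1989, 0.2699]
tcp_rot: [-2.435, -1.982, 0.002]
contact_force: [-15.4, 0.5, 12.8]
opening: 0.119
```

```bash
python3 - <<'E'
from h import *
p,C,s=wsnap('w9');print(s['position'],s['tcp_rot'],s['t'],s['opening']*.0918,s['contact_force'])
sc=imaging.snapshot('scene');im=sc['image'][:,:,::-1]
tp=imaging.snapshot('top')
for n,q in (('wrist',p),('scene',sc),('top',tp)):
  for l in ['bar_mid','hinge_mid','clip_mark','pointer_tip']:
    print(n,l,[(np.round(r['location'],4).tolist(),round(r['confidence'],2)) for r in spotter.place_of(q,l)[:2]])
cv2.imwrite('pics/s9.png',cv2.resize(im[190:330,200:350],None,fx=4,fy=4,interpolation=cv2.INTER_CUBIC))
E
```

```text
[0.55446266 0.19893853 0.26986499] [-2.43490500e+00 -1.98229686e+00  2.11213887e-03] 13.7 0.010909610481918668 [-15.36983931   0.52255001  12.80958797]
wrist bar_mid [([0.5541, 0.197, 0.2655], 0.56)]
wrist hinge_mid []
wrist clip_mark [([0.6642, 0.2815, 0.1717], 0.85)]
wrist pointer_tip [([0.6588, 0.2779, 0.1699], 0.61)]
scene bar_mid [([0.6631, 0.2816, 0.1675], 0.37)]
scene hinge_mid [([0.6955, 0.1671, 0.1095], 0.89)]
scene clip_mark [([0.6648, 0.2822, 0.1707], 0.63)]
scene pointer_tip [([0.6616, 0.2796, 0.1664], 0.88), ([0.6444, 0.4765, -0.0003], 0.35)]
top bar_mid []
top hinge_mid [([0.6952, 0.1674, 0.1062], 0.58)]
top clip_mark []
top pointer_tip []
```

View pics/w9.png

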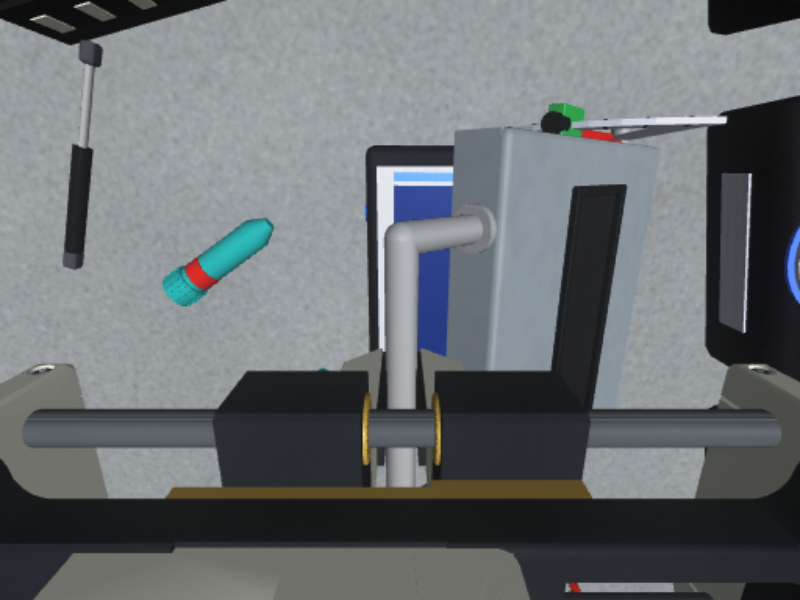

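View pics/s9.png

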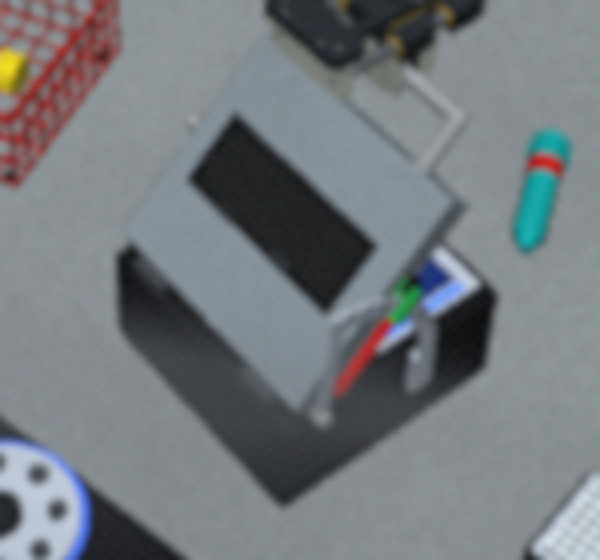

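Nearly aligned, but I'm pushing about 20 N radially inward. I'll relieve that, then measure the angles finely.

Call:
send_rows:
  moves:
    - [[-0.0012,0.0003,0.001],0]
    - [[-0.0012,0.0002,0.001],0]
    - [[0,0,0],0]
    - [[0,0,0],0]

```text
t: 14.78
position: [0.5543, 0.1989, 0.27]
tcp_rot: [-2.437, -1.982, -0.002]
contact_force: [-1.4, 4.7, 0.5]
opening: 0.123
```

```bash
python3 - <<'E'
from h import *
import pickle
p,C,s=wsnap('w10');print(s['position'],s['t'],s['contact_force'])
sc=imaging.snapshot('scene')
pickle.dump((p,C,sc,ext(sc)),open('s10.pkl','wb'))
cv2.imwrite('pics/s10.png',cv2.resize(sc['image'][245:300,270:330,::-1],None,fx=10,fy=10,interpolation=cv2.INTER_CUBIC))
cv2.imwrite('pics/w10c.png',cv2.resize(p['image'][55:105,330:430,::-1],None,fx=8,fy=8,interpolation=cv2.INTER_CUBIC))
for n,q in (('wrist',p),('scene',sc)):
  for l in ['clip_mark','pointer_tip']:
    print(n,l,[(np.round(r['location'],4).tolist(),round(r['confidence'],2)) for r in spotter.place_of(q,l)[:2]])
E
```

```text
[0.55431464 0.19885047 0.26997025] 14.7833 [-1.42085057  4.68075359  0.46896845]
wrist clip_mark [([0.6618, 0.2806, 0.1708], 0.77)]
wrist pointer_tip [([0.6563, 0.2822, 0.1671], 0.61)]
scene clip_mark [([0.6614, 0.2817, 0.1702], 0.5)]
scene pointer_tip [([0.6599, 0.2819, 0.1653], 0.97), ([0.5602, 0.1984, 0.2671], 0.64)]
```

View pics/s10.png

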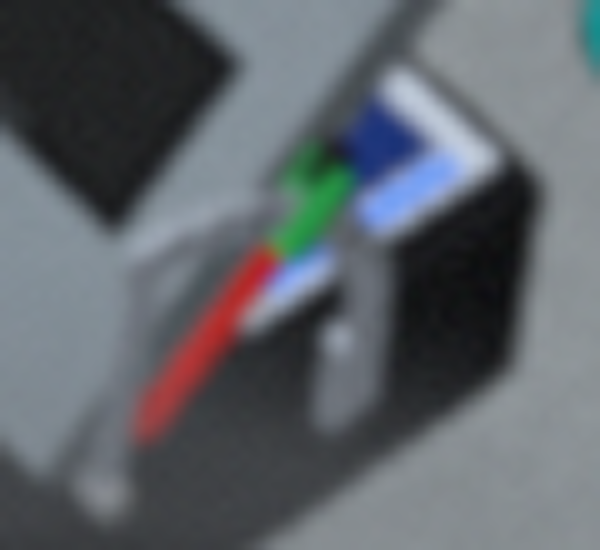

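View pics/w10c.png

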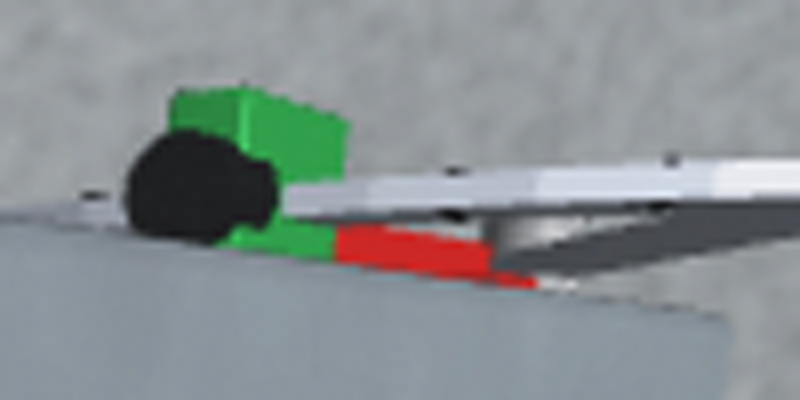

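```bash
cat > ov.py <<'E'
from h import *
import pickle,sys
hinge=np.array([.698,.1675,.108]);yaw=-.208
c,s_=np.cos(yaw),np.sin(yaw);Rz=np.array([[c,-s_,0],[s_,c,0],[0,0,1]])
def pt(th,r,y,t):  # radial r, along hinge y, tangential t (up)
    return hinge+Rz@np.array([-r*np.cos(th)+t*np.sin(th),y,r*np.sin(th)+t*np.cos(th)])
def box(im,p,C,th,r0,r1,y0,y1,t,col,u0,v0,k,sh=(0,0)):
    P={}
    for i,r in enumerate((r0,r1)):
        for j,y in enumerate((y0,y1)):
            for l,tt in enumerate((-t,t)):
                q=proj(p,C,pt(th,r,y,tt));P[i,j,l]=((q[0]+sh[0]-u0+.5)*k,(q[1]+sh[1]-v0+.5)*k)
    for a in P:
        for b in P:
            if a<b and sum(x!=y for x,y in zip(a,b))==1: cv2.line(im,tuple(int(v) for v in P[a]),tuple(int(v) for v in P[b]),col,1)
E
python3 - <<'E'
from ov import *
p,C,sc,Cs=pickle.load(open('s10.pkl','rb'))
im=cv2.resize(sc['image'][245:300,270:330,::-1],None,fx=10,fy=10,interpolation=cv2.INTER_CUBIC)
box(im,sc,Cs,.80,30,85,102,103,4,(0,255,255),270,245,10) if 0 else None
box(im,sc,Cs,.80,.025,.085,.100,.104,.004,(0,255,255),270,245,10)
box(im,sc,Cs,.82,.085,.113,.096,.114,.004,(255,255,0),270,245,10)
cv2.imwrite('pics/o1.png',im)
im=cv2.resize(p['image'][55:105,330:430,::-1],None,fx=8,fy=8,interpolation=cv2.INTER_CUBIC)
box(im,p,C,.80,.025,.085,.100,.104,.004,(0,255,255),330,55,8)
box(im,p,C,.82,.085,.113,.096,.114,.004,(255,255,0),330,55,8)
cv2.imwrite('pics/o2.png',im)
E
```

```text
(no output)
```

View pics/o1.png

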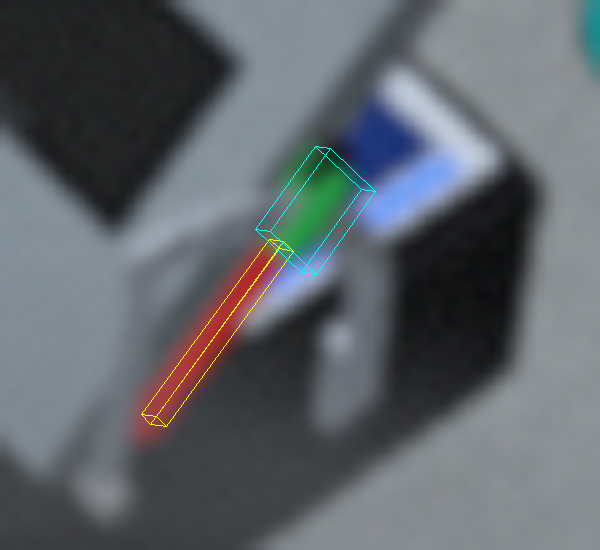

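View pics/o2.png

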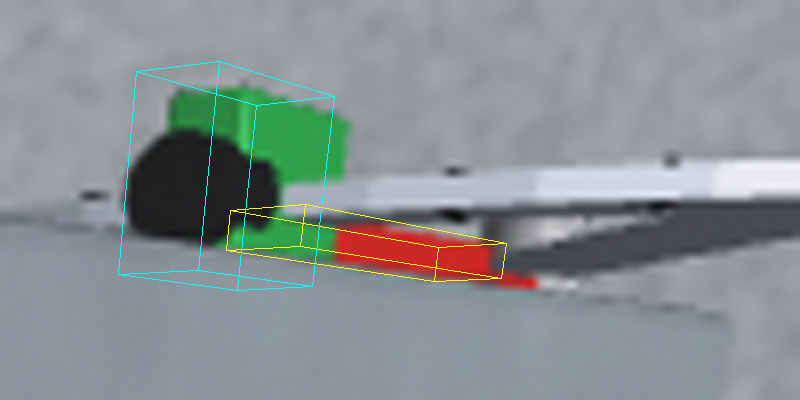

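Pointer still sits a little low by both the spotter (about 0.05 rad) and the geometry (clip ≈ 0.84, cover ≈ 0.785). Raising it by about 0.055.

Call:
send_rows:
  moves:
    - [[0.0044,-0.0009,0.0039],0]
    - [[0.0045,-0.001,0.0038],0]
    - [[0,0,0],0]
    - [[0,0,0],0]
    - [[0,0,0],0]

```text
t: 15.5
position: [0.5624, 0.1971, 0.2773]
tcp_rot: [-2.436, -1.982, 0.001]
contact_force: [-6.5, 4.5, 2.7]
opening: 0.12
```

```bash
python3 - <<'E'
from h import *
import pickle
W=[]
for i in range(5):
  p,C,s=wsnap('w11');sc=imaging.snapshot('scene')
  for n,q in (('wrist',p),('scene',sc)):
    r=[]
    for l in ['clip_mark','pointer_tip','bar_mid']:
      x=[a['location'] for a in spotter.place_of(q,l) if np.linalg.norm(np.array(a['location'])-((.664,.282,.171) if l!='bar_mid' else s['position']))<.03]
      r.append(np.array(x[0]) if x else np.full(3,np.nan))
    W.append((n,r)); d=r[0]-r[1]; print(n,np.round(r[0],4),np.round(r[1],4),'d',np.round(d*1000,1),'bar',np.round(r[2],4))
print(s['position'],s['t'],s['contact_force'])
pickle.dump((p,C,sc,ext(sc)),open('s11.pkl','wb'))
cv2.imwrite('pics/s11.png',cv2.resize(sc['image'][245:300,270:330,::-1],None,fx=10,fy=10,interpolation=cv2.INTER_CUBIC))
cv2.imwrite('pics/w11c.png',cv2.resize(p['image'][55:105,330:430,::-1],None,fx=8,fy=8,interpolation=cv2.INTER_CUBIC))
E
```

```text
wrist [0.6618 0.2818 0.1722] [0.6583 0.2777 0.171 ] d [3.5 4.1 1.2] bar [0.562  0.1957 0.2709]
scene [0.6613 0.2809 0.1705] [0.6641 0.2811 0.1673] d [-2.8 -0.2  3.2] bar [0.5633 0.1946 0.2749]
wrist [0.6647 0.2772 0.1724] [0.658  0.2794 0.1692] d [ 6.7 -2.2  3.2] bar [0.5613 0.193  0.2704]
scene [0.6617 0.2827 0.1688] [0.6633 0.2794 0.1683] d [-1.6  3.3  0.5] bar [0.5672 0.1951 0.2719]
wrist [0.6646 0.2804 0.1704] [0.6579 0.279  0.1699] d [6.7 1.4 0.5] bar [0.5601 0.1914 0.272 ]
scene [0.6636 0.2815 0.1696] [0.6648 0.2823 0.1719] d [-1.2 -0.8 -2.3] bar [0.5648 0.1965 0.2725]
wrist [0.6638 0.2784 0.1698] [0.6603 0.2793 0.1713] d [ 3.5 -0.9 -1.5] bar [0.5602 0.1903 0.2721]
scene [0.6646 0.2816 0.1696] [0.6638 0.278  0.1684] d [0.8 3.6 1.2] bar [0.5642 0.1931 0.2758]
wrist [0.6649 0.2793 0.1714] [0.6589 0.2762 0.1685] d [6.  3.1 2.9] bar [0.5627 0.191  0.2718]
scene [0.6629 0.2807 0.1684] [0.6629 0.2818 0.1673] d [ 0.  -1.1  1.1] bar [0.564  0.1974 0.2731]
[0.56237404 0.19711598 0.27731786] 17.1 [-4.72950147  3.75811221  3.26856967]
```

View pics/s11.png

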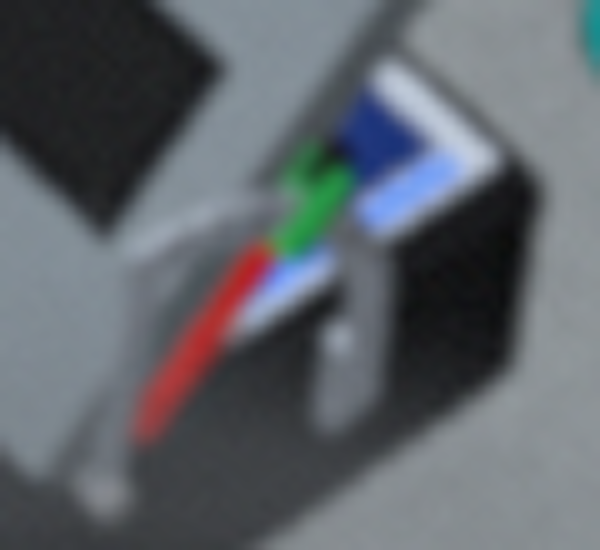

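View pics/w11c.png

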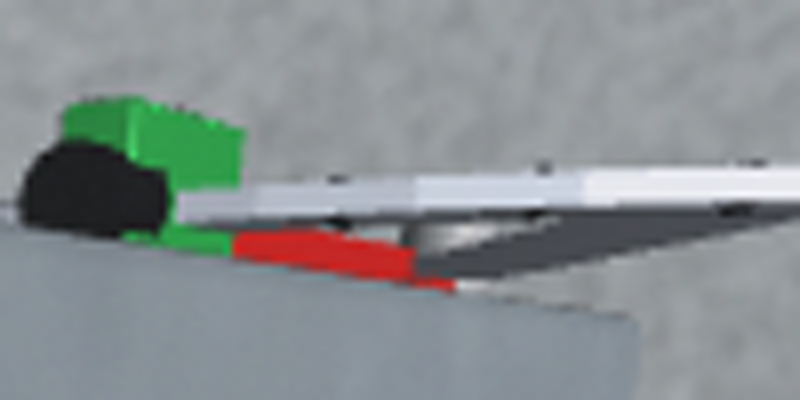

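```bash
python3 - <<'E'
from ov import *
p,C,sc,Cs=pickle.load(open('s11.pkl','rb'))
im=p['image'][60:95,325:390,::-1]
cv2.imwrite('pics/z1.png',cv2.resize(im,None,fx=12,fy=12,interpolation=cv2.INTER_NEAREST))
t=imaging.snapshot('top');Ct=ext(t);q=proj(t,Ct,(.664,.282,.171));print(q)
u,v=int(q[0])-25,int(q[1])-25
cv2.imwrite('pics/z2.png',cv2.resize(t['image'][v:v+50,u:u+60,::-1],None,fx=10,fy=10,interpolation=cv2.INTER_CUBIC))
E
```

```text
[162.52252432 133.65638481]
```

View pics/z1.png

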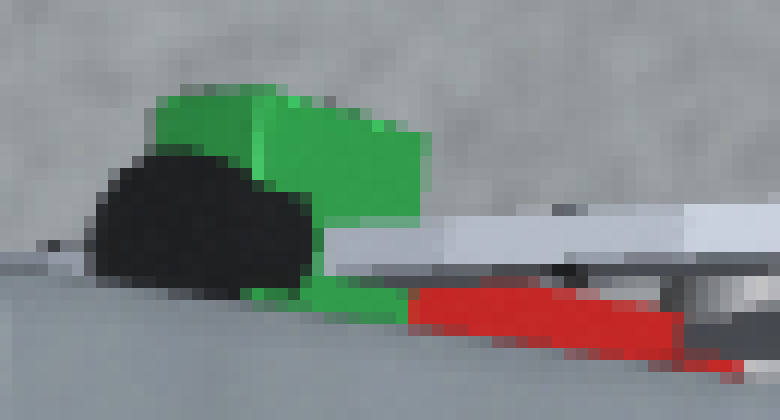

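View pics/z2.png

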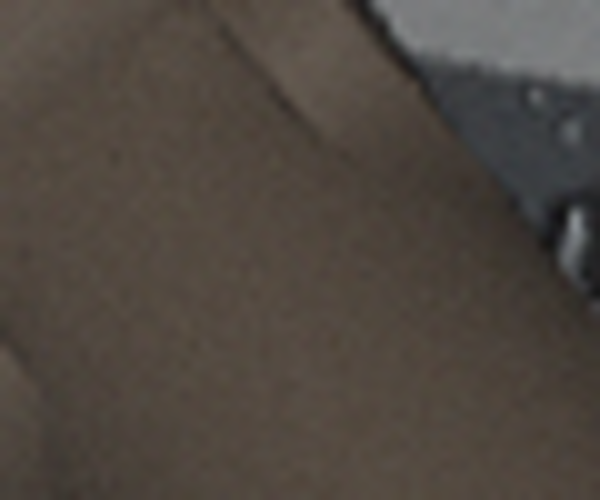

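```bash
python3 - <<'E'
from ov import *
p,C,sc,Cs=pickle.load(open('s11.pkl','rb'))
k=12
Z=lambda X:(proj(p,C,X)-[325,60]+.5)*k
for th in (.80,.84,.88):
    A=Z(pt(th,.113,.114,.004));B=Z(pt(th,.085,.114,.004));D=Z(pt(th,.113,.114,-.004));E=Z(pt(th,.085,.098,.004))
    a=Z(pt(th,.085,.103,.004));b=Z(pt(th,.055,.103,.004));b0=Z(pt(th,.055,.103,-.004))
    print(th,'A',A.round(),'B',B.round(),'slopeAB',((B-A)[1]/(B-A)[0]).round(3),'D',D.round(),'E',E.round(),'| ptr',a.round(),b.round(),'slope',((b-a)[1]/(b-a)[0]).round(3),'low',b0.round())
E
```

```text
0.8 A [188.  54.] B [381. 102.] slopeAB 0.251 D [76. 68.] E [356. 347.] | ptr [364. 272.] [536. 301.] slope 0.167 low [435. 307.]
0.84 A [257.  47.] B [430.  98.] slopeAB 0.296 D [138.  60.] E [404. 345.] | ptr [412. 269.] [566. 299.] slope 0.196 low [462. 305.]
0.88 A [328.  39.] B [480.  93.] slopeAB 0.355 D [204.  52.] E [453. 343.] | ptr [461. 266.] [596. 297.] slope 0.235 low [489. 303.]
```

```bash
cat > edge.py <<'E'
from ov import *
from scipy.optimize import brentq
def edge(img,cols,v0,v1,ch):
    I=img.astype(float);o=[0,1,2];o.remove(ch);S=I[:,:,ch]-I[:,:,o].max(2) if ch==0 else I[:,:,ch]-I[:,:,0]
    out=[]
    for c in cols:
        col=S[v0:v1,c];hi=np.percentile(col,90);lo=np.median(col[:2]);f=(col-lo)/(hi-lo)
        i=np.argmax(f>.5);out.append(v0+i-1+(.5-f[i-1])/(f[i]-f[i-1]))
    return np.array(out)
def run(fn,clipc,ptrc,vc,vp):
    p,C,sc,Cs=pickle.load(open(fn,'rb'))
    ec=edge(p['image'],clipc,*vc,1);ep=edge(p['image'],ptrc,*vp,0)
    a,ra=np.polyfit(clipc,ec,1,cov=True);b,rb=np.polyfit(ptrc,ep,1,cov=True)
    print('clip',ec.round(2),a[0],ra[0,0]**.5);print('ptr',ep.round(2),b[0],rb[0,0]**.5)
    def sl(th,r0,r1,y):
        A=proj(p,C,pt(th,r1,y,.004));B=proj(p,C,pt(th,r0,y,.004));return (B-A)[1]/(B-A)[0]
    g=np.linspace(.7,1,301)
    print('theta clip',g[np.argmin([abs(sl(t,.086,.112,.112)-a[0]) for t in g])],'ptr',g[np.argmin([abs(sl(t,.03,.062,.103)-b[0]) for t in g])])
E
python3 - <<'E'
from edge import *
run('s11.pkl',np.arange(348,359),np.arange(371,381),(63,76),(80,90))
p=pickle.load(open('s10.pkl','rb'))[0]
cv2.imwrite('pics/z3.png',cv2.resize(p['image'][60:95,335:400,::-1],None,fx=12,fy=12,interpolation=cv2.INTER_NEAREST))
E
```

```text
clip [67.32 67.4  67.66 68.32 68.51 68.67 68.8  69.33 69.4  69.63 70.32] 0.28559530957010837 0.01573491593179779
ptr [83.58 83.56 84.23 84.25 84.45 84.57 84.59 84.84 85.23 85.44] 0.19758252697822068 0.01665481156442317
theta clip 0.847 ptr 0.841
```

View pics/z3.png

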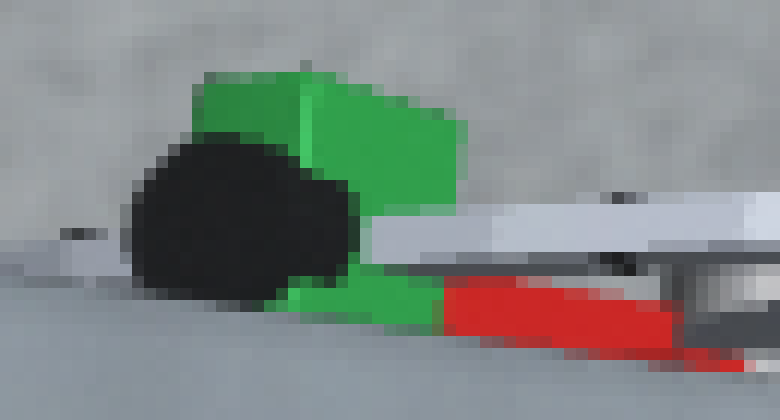

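The pointer and clip now agree: edge slopes give pointer 0.841 and clip 0.847, and the arm geometry gives 0.837–0.848. One last look at the whole scene.

Call:
send_rows:
  moves:
    - [[0,0,0],0]
    - [[0,0,0],0]
    - [[0,0,0],0]
    - [[0,0,0],0]
    - [[0,0,0],0]
    - [[0,0,0],0]

```text
t: 18.05
position: [0.5624, 0.1971, 0.2773]
tcp_rot: [-2.436, -1.982, 0.001]
contact_force: [-3.8, 4.0, 2.3]
opening: 0.12
```

```bash
python3 - <<'E'
from edge import *
p,C,s=wsnap('w12');sc=imaging.snapshot('scene');cv2.imwrite('pics/s12.png',cv2.resize(sc['image'][:,:,::-1],(800,600)))
pickle.dump((p,C,sc,ext(sc)),open('s12.pkl','wb'))
run('s12.pkl',np.arange(348,359),np.arange(371,381),(63,76),(80,90))
print(s['position'],s['t'],s['contact_force'],s['opening']*.0918,np.abs(s['joint_vel']).max())
E
```

```text
clip [67.31 67.4  67.65 68.31 68.51 68.66 68.8  69.33 69.4  69.64 70.32] 0.28681006732910086 0.015404757203797427
ptr [83.57 83.56 84.23 84.25 84.45 84.58 84.59 84.83 85.24 85.43] 0.19803898695871675 0.016542090636281898
theta clip 0.848 ptr 0.842
[0.56235772 0.19711434 0.27729169] 18.05 [-3.75854082  4.03227016  2.32211837] 0.01101018588176694 0.0020022157922972997
```

View pics/s12.png

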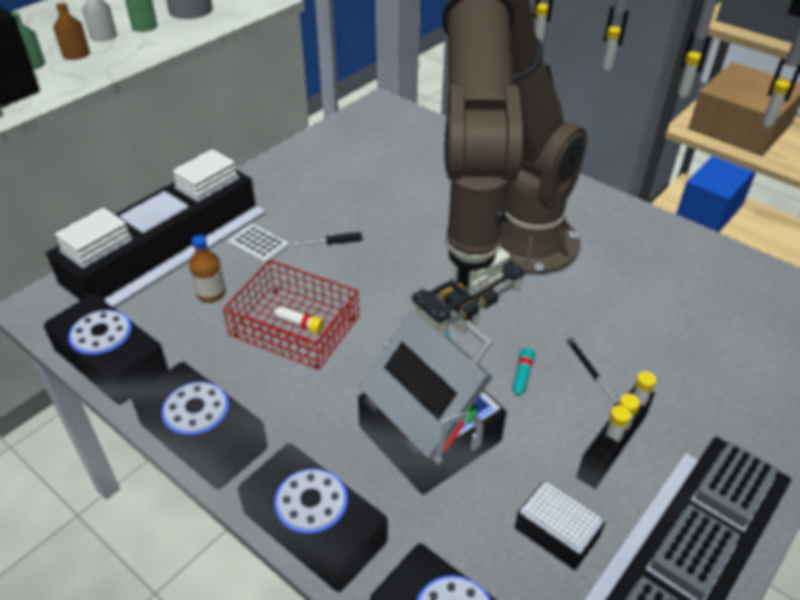

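The tube is in the basket at (300,320), the cover is held up with the pointer at the clip at (468,415), and everything else is where it was. Handing in.

```bash
python3 -c "
from cell import bot
print(bot.sign_off())"
```

```text
the job is handed in; nothing more can be done
None
```

The rejected tube is in the red basket, and the cover is being held by its front bar with the red pointer at the green clip. I handed the job in at about 18 s of the 58 s allowed, with the gripper still closed on the bar.

**Last checks**
- **Alignment:** edge slopes in the wrist picture put the pointer at about 0.842 rad and the clip at about 0.848. The arm's own position gives a cover angle of 0.82–0.85 depending on the method, about 0.84 overall.
- **Steadiness:** the arm stayed still to within 0.1 mm for over 2 s, with about 6 N of outside force on the tool.
- **Surroundings:** in the last scene picture the tube lies in the basket, and the basket and the other things on the deck look unmoved. The arm hid one turquoise look-alike, which I never approached.

**What disagreed**
- The wrist-camera spotter still placed the pointer about 4–5 mm (0.05–0.06 rad) below the clip, while the scene-camera spotter showed no clear gap. I trusted the edge fits and the arm's position over both.
- During the lift I pressed inward along the cover with about 20 N for a moment, which I then eased off.

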